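# Draw the cast bowl out of its mould and stand it mouth down on the drying post

## Robot

A 6-joint arm with a two-finger parallel gripper is mounted at the origin on the work surface. World frame = base frame: x ahead of the robot, y to its left, z up, the work surface at z = 0. Lengths are in m, angles in rad, forces in N, time in s.
With the tool pointing down it reaches from about 0.25 to 0.775 m from the base axis. Payload 8.9 kg.
Tool frame: the origin (TCP) lies midway between the tips of the shut fingers; the grasp point (between the pads) lies 19 mm behind it; x points along the fingers, z is the direction in which the jaws open and shut, and the axes are right-handed (so a half turn about x gives the same grasp; the last joint's range is limited). The gripper opens to 85 mm and grips with 20 to 120 N. Pads are 22 mm wide; open, the fingers measure 114 mm over their backs; the gripper's body (76 mm by 85 mm) begins 54 mm behind the grasp point. The pads swing forward as they close: fully open they stand 13 mm farther back than shut.
Start: joints at [-1.262, 0.291, -0.153, 1.127, 0, 1.431], TCP at [0.227, -0.473, 0.198] pointing down, gripper open.
Joint ranges: [-2.52, 2.52], [-0.91, 1.74], [-1.3, 1.37], [-1.96, 2.02], [-1.52, 1.47], [-3.14, 3.14]. Speed limits (rad/s): [2.22, 2.22, 2.79, 3.14, 3.14, 3.14].

## Interface

Orientations are given as a unit quaternion [x, y, z, w].
In Python, from station import monitor, viewer, workorder gives the robot as it stands.
- The arm moves only by the shell command python3 -m jog 'ROWS' [FORCE]. ROWS is JSON, a list of rows, each a list of 5 numbers: the shift along the world's x, y, z in mm, then the turn about the world's z in rad, then the finger opening in mm, from 0 to 85.4. In form: [[x, y, z, turn, grip], ...]. A call has 1 to 12 rows; each row is the pose to reach, as a shift and turn from the pose commanded when the call began; what a row does not reach only later rows make up. A row lasts 1/12 s, in which the tool goes at most 41.7 mm and 7.16 degrees, less where a joint would pass 70% of its speed; a pose out of reach is approached as far as the arm can. A call with a gripper value outside its range is refused whole. The fingers move at their own pace and stop on an object; FORCE is the grip in N (left out, the last holds). Time passes only in rows, so rows that repeat a pose let the fingers close. It gives the time, the measured TCP pose, the force and the opening at its end, in the units of the state.
- monitor.read_state(): the state, without advancing time (a new reading comes with each control period).
- viewer.read_camera(name): name is "side" or "top" or "wrist"; returns a dict with "frame" (400x640x3 uint8, red, green, blue), "fx", "fy", "cx", "cy" (pixels), "k1" (the pictures are not rectified: a ray, as slopes to the right and down, at radius r is drawn at 1 + k1 r^2 times it, then the intrinsics apply), "eye" and "attitude" of the camera in the world. Camera axes: x right, y up, looking along -z (the intrinsics and any distortion apply to the point x, -y, -z); pixel columns grow to the right and rows downward; lengths in m; the calibration is good to about 2 mm. A picture is of the moment at which its call begins. There is no depth.
- workorder.close_job(): hands the job in, once; it reports no verdict.
The state is a dict: "time": time; "joints": joint angles; "joint_velocities": joint speeds; "joint_torque": joint torques, N m; "ee_pos": TCP position; "tool_rot": TCP orientation; "force": force on the tool from outside, world axes, zero at the start; "moment": the same for the moment, N m; "gripper_width": opening from 0.0 (shut) to 1.0 (fully open).
Only numpy, scipy, OpenCV 4.12 (cv2) and the standard library are available. Lean on these libraries where they do the work, as an engineer would, in place of code of your own. Each camera call takes 0.05 s, during which the arm holds its last target.

## Task

Take the cast bowl out of the open mould; its mouth sits over the mould's core pin and its closed end behind a low wall, so it does not come straight up. Then turn it mouth down and lower it, without dropping it, over the empty drying post until its rim sits flat on the post's base plate. Leave the finished bowl and the other things on the bench where they are.

Things in the scene. Friction and masses are not known exactly. Their poses are not given: they have to be found in the camera images.
- bowl: The cast aluminium filter bowl to move, lying in the mould: a straight round cup, 110 mm long, 46 mm outside diameter, 38 mm bore, 4 mm wall, 6 mm thick closed end, about 0.2 kg. Origin: centre of the outside of the closed end. Its x axis runs along the bowl's axis from closed end to mouth (level while it lies in the mould).
- bowl_mouth (a point): Centre of the bowl's open mouth, in the plane of the rim, 110 mm from bowl along its x axis.
- mould: Fixed steel half mould, open on top, 180 x 120 mm. Origin on the bench under the bowl's closed end; z up, x along the cavity from closed end to mouth. Cavity axis 50 mm above the bench. The closed end lies in a nest at x -1.5 to 20 mm, 39 mm high, with an end wall as high behind it (x -17 to -1.5). The mouth end lies in a nest at x 80 to 114 mm, 50 mm high.
- mould_slot (a point): Middle of the mould's finger slot, on the cavity axis 50 mm above the bench, 50 mm from the closed end. The slot is 60 mm long along the cavity, cut right across the mould down to the 12 mm thick bottom plate, so the bowl's middle is free on both sides for the fingers.
- mould_core_tip (a point): Tip of the level core pin, on the cavity axis at the mould's x = 86 mm. The pin points at the closed end, reaches 24 mm into the bowl's mouth, and is 22 mm in diameter at the tip, 26 mm at its root on the upright core plate (x 118 to 140 mm, 100 mm wide, 70 mm high).
- free_post: The empty drying post, fixed: a square steel base plate 100 x 100 x 12 mm with a round upright post of 24 mm diameter in the middle, tapered at the tip, which is 97 mm above the bench. Origin: centre of the base plate's underside, on the bench; z up.
- busy_post: A second drying post of the same make, fixed, already occupied by the finished bowl. Origin: centre of its base plate's underside.
- finished_bowl: A finished bowl of the same size, standing mouth down over the occupied post, to be left alone. Origin: centre of its rim, 12 mm above the bench; z up; its closed end is 110 mm higher.
- parts_bin: Cardboard parts bin with old fittings, 110 x 200 x 70 mm, to be left alone. Origin: centre of its underside.
- wrench: Steel wrench 170 mm long lying flat on the bench, to be left alone. Origin on the bench, near its middle; it lies along its x axis.
Not all that is in view belongs to the job. Leave any brown or turquoise look-alike of the bowl alone.

How it is judged:
By the outcome, as a careful person would: the job done as asked, in the order asked, and still so for the second after the job is handed in, with the robot touching nothing.
It also fails if it takes over 45 s, if anything falls off the work surface, if the arm or the gripper's body presses on something with over 40 N, if the wrist force passes 120 N, or if a joint passes its speed limit or range.

## Working session

There is one attempt and no reset: what is moved stays moved. The work goes in short steps, Python scripts to look and compute and a shell command to move; the robot and the scene stay as the last step left them, time stands still between calls to the robot, and variables do not carry over. Pictures are saved under pics/ and viewed, and the job is handed in when it is done.

```bash
ls; mkdir -p pics
cat > h.py <<'E'
import numpy as np,cv2
from station import monitor,viewer,workorder
from scipy.spatial.transform import Rotation as R
def grab(n,tag):
    c=viewer.read_camera(n); cv2.imwrite(f'pics/{tag}.png',cv2.cvtColor(np.asarray(c['frame']),cv2.COLOR_RGB2BGR))
    np.save(f'pics/{tag}.npy',{k:v for k,v in c.items()},allow_pickle=True); return c
def load(tag): return np.load(f'pics/{tag}.npy',allow_pickle=True).item()
def rot(c):
    a=np.array(c['attitude'],float); return a if a.shape==(3,3) else R.from_quat(a).as_matrix()
def ray(c,u,v):
    K=np.array([[c['fx'],0,c['cx']],[0,c['fy'],c['cy']],[0,0,1.]])
    p=cv2.undistortPointsIter(np.array([[[u,v]]],float),K,np.array([c['k1'],0,0,0.]),None,None,(3,50,1e-10))[0,0]
    d=rot(c)@np.array([p[0],-p[1],-1]); return np.array(c['eye'],float),d/np.linalg.norm(d)
def onz(c,u,v,z):
    o,d=ray(c,u,v); return o+d*(z-o[2])/d[2]
def proj(c,P):
    q=rot(c).T@(np.array(P,float)-np.array(c['eye'])); x,y=q[0]/-q[2],-q[1]/-q[2]
    s=1+c['k1']*(x*x+y*y); return np.array([c['fx']*x*s+c['cx'],c['fy']*y*s+c['cy']])
def two(c1,p1,c2,p2):
    o1,d1=ray(c1,*p1);o2,d2=ray(c2,*p2)
    t=np.linalg.lstsq(np.c_[d1,-d2],o2-o1,rcond=None)[0]; a,b=o1+d1*t[0],o2+d2*t[1]; return (a+b)/2,np.linalg.norm(a-b)
E
python3 - <<'E'
from h import *
for n in ['side','top','wrist']:
    c=grab(n,n+'0'); print(n,c['fx'],c['cx'],c['cy'],c['k1'],c['eye'],c['attitude'])
s=monitor.read_state();print(s['time'],s['ee_pos'],s['tool_rot'],s['force'],s['gripper_width'])
E
```

```text
pics
side 426.44917549205115 317.66026293553364 199.1563820119988 -0.05020516566136714 [ 0.43229592 -0.77865881  0.7416692 ] [ 0.40494248 -0.03287396 -0.05988605  0.91178646]
top 431.28979347054417 317.53731563070966 200.007549674692 -0.09545949160597189 [ 0.30163741 -0.03837474  1.25698818] [-0.07270278  0.06713282  0.71265664 -0.69449838]
wrist 313.3908895601641 313.9593025243764 196.45517510697812 -0.057582314682866224 [ 0.28666792 -0.44482828  0.37433884] [-0.11259481  0.07190932 -0.52780705  0.8387915 ]
0.15 [ 0.22719333 -0.47288322  0.1976785 ] [ 0.37674565  0.59879998 -0.37628491  0.59825661] [ 0.26517499 -0.33556537  0.28656222] 0.9972200636751646
```

View pics/side0.png

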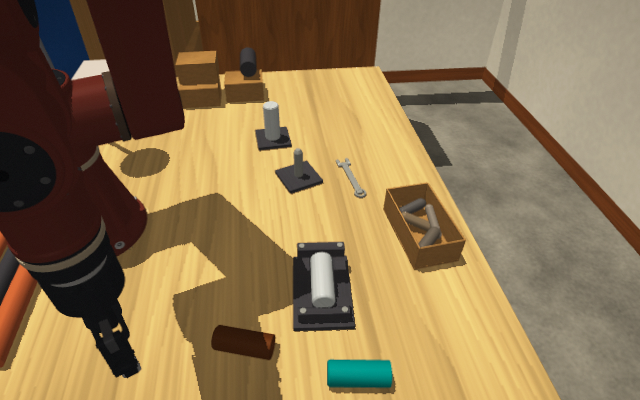

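View pics/top0.png

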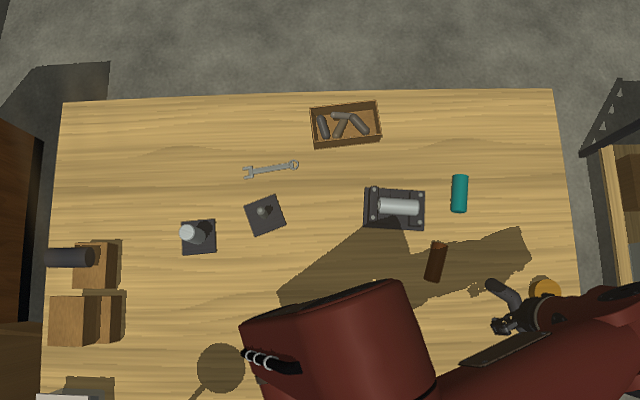

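View pics/wrist0.png

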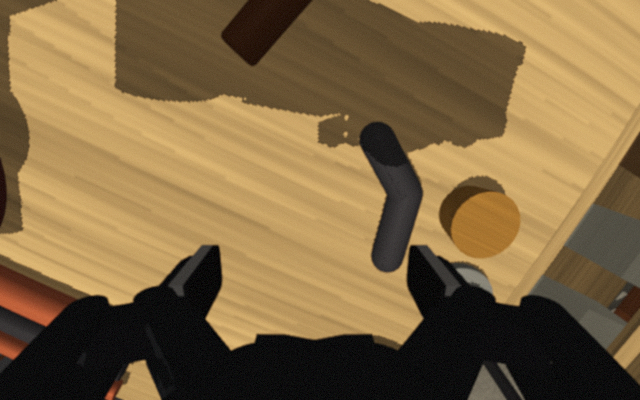

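Run:
```python
from h import *
t=cv2.imread('pics/top0.png');s=cv2.imread('pics/side0.png')
a=cv2.resize(t[170:250,340:450],None,fx=4,fy=4,interpolation=2);b=cv2.resize(t[180:260,170:300],None,fx=3,fy=3,interpolation=2)
c=cv2.resize(s[230:340,280:370],None,fx=3,fy=3,interpolation=2);d=cv2.resize(s[90:200,240:340],None,fx=3,fy=3,interpolation=2)
def st(l):
    H=max(i.shape[0] for i in l); return np.hstack([cv2.copyMakeBorder(i,0,H-i.shape[0],0,4,0) for i in l])
cv2.imwrite('pics/z1.png',st([a]));cv2.imwrite('pics/z2.png',st([b]));cv2.imwrite('pics/z3.png',st([c,d]))
```

```text
(no output)
```

View pics/z1.png

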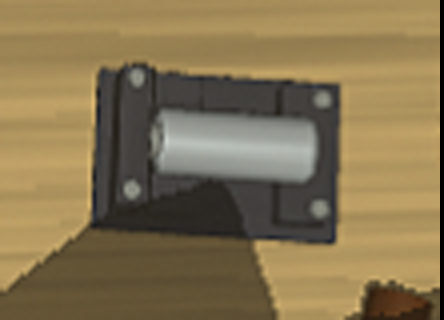

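View pics/z2.png

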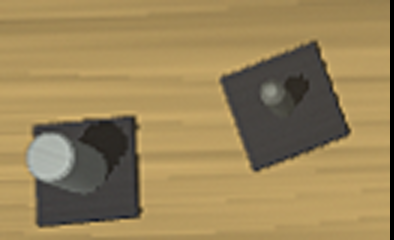

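View pics/z3.png

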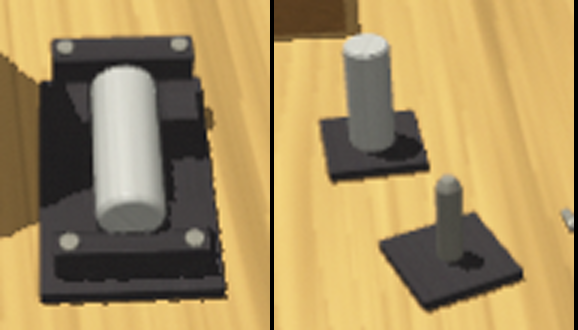

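Run:
```python
from h import *
def seg(tag,roi,lo,hi,satmax):
    im=cv2.imread(f'pics/{tag}.png');hsv=cv2.cvtColor(im,cv2.COLOR_BGR2HSV)
    m=((hsv[...,2]>lo)&(hsv[...,2]<=hi)&(hsv[...,1]<satmax)).astype(np.uint8)
    M=np.zeros_like(m);x0,y0,x1,y1=roi;M[y0:y1,x0:x1]=m[y0:y1,x0:x1]
    cs=cv2.findContours(M,0,cv2.CHAIN_APPROX_NONE)[0]; return max(cs,key=cv2.contourArea)
t=load('top0');s=load('side0')
for c,tag,roi in((t,'top0',(340,170,450,250)),(s,'side0',(280,230,370,340))):
    k=seg(tag,roi,100,255,60); r=cv2.minAreaRect(k); b=cv2.boxPoints(r); print(tag,'bowl',r,b.round(1).tolist())
    # ends: midpoints of short sides
    L=[np.linalg.norm(b[i]-b[(i+1)%4]) for i in range(4)]; i=int(np.argmin(L))
    for e in ((b[i]+b[(i+1)%4])/2,(b[(i+2)%4]+b[(i+3)%4])/2): print('  end',e,[onz(c,*e,z).round(4).tolist() for z in (.05,.073)])
for c,tag,rois in((t,'top0',{'mould':(355,175,435,238),'free':(238,188,292,242),'busy':(172,212,222,262)}),(s,'side0',{'mould':(285,235,360,335),'free':(270,140,328,196),'busy':(250,120,296,154)})):
    for n,roi in rois.items():
        k=seg(tag,roi,-1,255 if 0 else 95,110); h=cv2.convexHull(k); r=cv2.minAreaRect(k); b=cv2.boxPoints(r)
        ap=cv2.approxPolyDP(h,4,True)[:,0]
        print(tag,n,'approx',[(p.tolist(),onz(c,*p.astype(float),.012)[:2].round(4).tolist()) for p in ap])
```

```text
top0 bowl ((398.064697265625, 206.1588134765625), (40.64914321899414, 15.032514572143555), 4.39870548248291) [[377.20001220703125, 212.10000610351562], [378.3999938964844, 197.10000610351562], [418.8999938964844, 200.1999969482422], [417.79998779296875, 215.1999969482422]]
  end [377.8     204.59999] [[0.5261, -0.2032, 0.05], [0.5218, -0.2, 0.073]]
  end [418.3294  207.71764] [[0.5139, -0.3187, 0.05], [0.5098, -0.3134, 0.073]]
side0 bowl ((322.01611328125, 278.99951171875), (54.294334411621094, 22.9880428314209), 88.15238952636719) [[309.70001220703125, 252.1999969482422], [332.6000061035156, 251.5], [334.3999938964844, 305.79998779296875], [311.3999938964844, 306.5]]
  end [321.14084 251.86646] [[0.5289, -0.1873, 0.05], [0.5256, -0.207, 0.073]]
  end [322.8914  306.13257] [[0.5129, -0.322, 0.05], [0.5102, -0.3372, 0.073]]
top0 mould approx [([365, 187], [0.5872, -0.1732]), ([424, 191], [0.5704, -0.3481]), ([423, 230], [0.4543, -0.3367]), ([362, 226], [0.471, -0.1591])]
top0 free approx [([274, 194], [0.5732, 0.0967]), ([285, 224], [0.4828, 0.065]), ([255, 236], [0.4498, 0.1528]), ([244, 206], [0.5394, 0.1856])]
top0 busy approx [([214, 219], [0.5028, 0.2744]), ([215, 252], [0.4058, 0.2696]), ([183, 255], [0.3989, 0.364]), ([181, 222], [0.4962, 0.3731])]
side0 mould approx [([354, 328], [0.5695, -0.3536]), ([294, 330], [0.4548, -0.343]), ([293, 258], [0.4698, -0.1647]), ([298, 243], [0.4853, -0.1217]), ([343, 243], [0.5878, -0.1347])]
side0 free approx [([322, 182], [0.5712, 0.0878]), ([290, 192], [0.4828, 0.0578]), ([276, 170], [0.4526, 0.1546]), ([301, 153], [0.5296, 0.2255])]
side0 busy approx [([286, 128], [0.4971, 0.3636]), ([290, 146], [0.501, 0.2644]), ([259, 149], [0.4094, 0.2603]), ([256, 130], [0.4035, 0.3635])]
```

Run:
```python
from h import *
st=monitor.read_state();M=R.from_quat(st['tool_rot']).as_matrix();print(M.round(3)); z=M[:,2];print('jaw heading',np.arctan2(z[1],z[0]))
w=load('wrist0');print('cam in tool',(M.T@(np.array(w['eye'])-st['ee_pos'])).round(4)); print('look',(-rot(w)[:,2]).round(3))
t=load('top0');s=load('side0')
# post tip, finished bowl
print('tip top',onz(t,262,211,.097),'side',onz(s,297.5,151,.097), two(t,(262,211),s,(297.5,151)))
```

```text
[[-0.     0.901  0.433]
 [ 0.001  0.433 -0.901]
 [-1.     0.    -0.001]]
jaw heading -1.123039142865322
cam in tool [-0.1767  0.0658  0.0003]
look [-0.239 -0.113 -0.964]
tip top [0.50796858 0.12064515 0.097     ] side [0.51023808 0.11830418 0.097     ] (array([0.50943391, 0.12101726, 0.09482376]), np.float64(0.0021252967231428868))
```

```bash
python3 -m jog '[[30,20,0,0.1,85],[60,40,0,0.2,85],[90,62,0,0.3,85],[120,84,0,0.4,85],[150,105,0,0.5,85],[180,126,0,0.6,85],[210,147,0,0.7,85],[240,168,0,0.8,85],[265,185,0,0.9,85],[285,198,0,1.0,85],[291,203,0,1.027,85],[291,203,0,1.027,85]]' 20
python3 - <<'E'
from h import *
c=grab('wrist','w1');grab('top','t1');grab('side','s1');s=monitor.read_state();print(s['time'],s['ee_pos'],R.from_quat(s['tool_rot']).as_matrix().round(3),s['force'],s['joints'])
print(c['eye'],(-rot(c)[:,2]).round(3))
E
```

```text
time: 1.15
ee_pos: [0.5193, -0.2689, 0.1976]
tool_rot: [0.033, 0.707, -0.033, 0.706]
force: [0.1, 0.3, -0.4]
gripper_width: 0.999
1.3 [ 0.51731245 -0.27082542  0.19792717] [[-0.001  0.099  0.995]
 [ 0.     0.995 -0.099]
 [-1.    -0.    -0.001]] [-0.5034526  -1.24701613  0.16084176] [-6.07196220e-01  4.04458301e-01  1.23219637e-02  1.17934245e+00
 -4.31634612e-04  1.06237201e+00]
[ 0.52438766 -0.20292208  0.37433335] [-0.025 -0.263 -0.964]
```

View pics/w1.png

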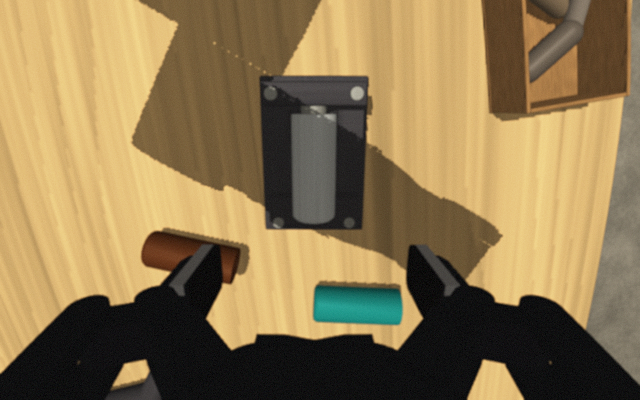

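Run:
```python
from h import *
im=cv2.imread('pics/w1.png');cv2.imwrite('pics/z4.png',cv2.resize(im[65:240,245:385],None,fx=4,fy=4,interpolation=2)[:,:, :][:600*1])
```

```text
(no output)
```

View pics/z4.png

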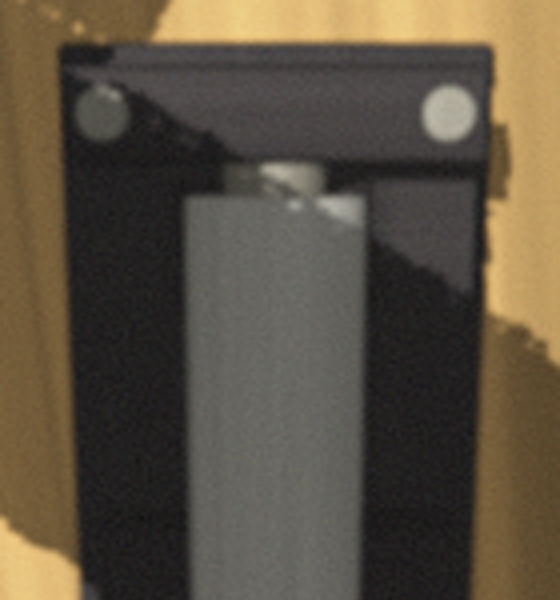

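View pics/s1.png

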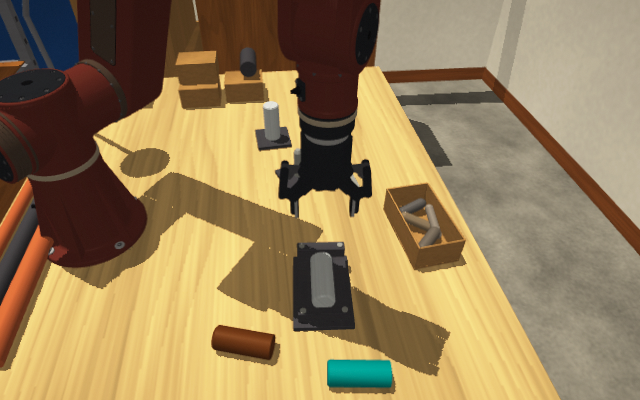

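Run:
```python
from h import *
w=load('w1');im=cv2.imread('pics/w1.png');g=cv2.cvtColor(im,6).astype(int)
print('col314',g[100:122,314].tolist());print('col313',g[212:235,313].tolist())
for r in (130,160,190,210): 
    row=g[r,280:350]; idx=np.where(row>75)[0]; a,b=280+idx[0],280+idx[-1]; m=(a+b)/2; print(r,a,b,onz(w,m,r,.055).round(4))
for n,p,z in(('rim',(314,113.9),.073),('end',(313.5,223),.073),('bolt core R',(245+449/4,65+113/4),.07),('bolt core L',(245+102/4,65+113/4),.07),('bolt wall L',(279,223),.039),('bolt wall R',(349,222.5),.039),('core near edge L',(245+66/4,65+165/4),.07),('core near edge R',(245+488/4,65+165/4),.07),('core far L',(261.3,65+66/4),.07),('core far R',(245+492/4,65+66/4),.07)):
    print(n,onz(w,*p,z).round(4))
```

```text
col314 [67, 68, 66, 59, 63, 92, 149, 173, 170, 148, 120, 90, 95, 103, 103, 102, 103, 104, 105, 103, 107, 106]
col313 [104, 105, 102, 106, 105, 103, 105, 99, 103, 100, 96, 78, 47, 31, 22, 26, 35, 80, 140, 184, 195, 190, 190]
130 292 335 [ 0.5222 -0.2214  0.055 ]
160 292 334 [ 0.5188 -0.2514  0.055 ]
190 293 334 [ 0.5164 -0.283   0.055 ]
210 293 333 [ 0.5138 -0.3049  0.055 ]
rim [ 0.5242 -0.2056  0.073 ]
end [ 0.5135 -0.3131  0.073 ]
bolt core R [ 0.566  -0.1907  0.07  ]
bolt core L [ 0.4857 -0.1831  0.07  ]
bolt wall L [ 0.4733 -0.3219  0.039 ]
bolt wall R [ 0.5526 -0.3288  0.039 ]
core near edge L [ 0.4758 -0.1939  0.07  ]
core near edge R [ 0.5744 -0.2032  0.07  ]
core far L [ 0.4785 -0.1719  0.07  ]
core far R [ 0.5765 -0.1811  0.07  ]
```

```bash
python3 -m jog '[[0,-8.5,-30,0.005,85],[0,-8.5,-65,0.005,85],[0,-8.5,-100,0.005,85],[0,-8.5,-130,0.005,85],[0,-8.5,-150,0.005,85],[0,-8.5,-162,0.005,85],[0,-8.5,-168,0.005,85],[0,-8.5,-170,0.005,85],[0,-8.5,-170,0.005,85]]' 20
python3 - <<'E'
from h import *
c=grab('wrist','w2');s=monitor.read_state();print(s['time'],s['ee_pos'],s['force'],s['joints'])
E
```

```text
time: 2.05
ee_pos: [0.5179, -0.2795, 0.0284]
tool_rot: [0.033, 0.706, -0.033, 0.706]
force: [0.1, -0.2, 0.3]
gripper_width: 0.993
2.1 [ 0.51841521 -0.27955614  0.02898416] [-0.63583473  0.03921407  0.36340613] [-6.18618364e-01  5.50132170e-01 -2.24529436e-01  7.95003802e-01
 -4.11404915e-05  1.04451588e+00]
```

View pics/w2.png

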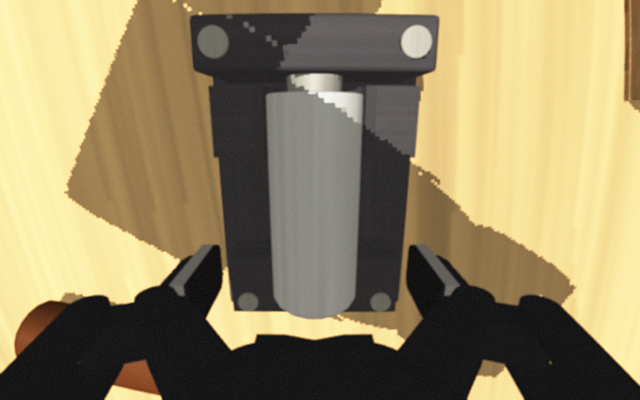

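Run:
```python
from h import *
w=load('w2');g=cv2.cvtColor(cv2.imread('pics/w2.png'),6).astype(int)
print(g[86:98,314].tolist(),g[310:322,313].tolist())
for n,p,z in(('rim',(314,93),.073),('end',(313,317),.073),('nearL',(193,70),.07),('nearR',(436,73),.07),('wallboltL',(248,301),.039),('wallboltR',(380,301),.039)): print(n,onz(w,*p,z).round(4))
for r in (140,200,260):
    row=g[r,255:375];idx=np.where(row>75)[0];print(r,255+idx[0],255+idx[-1],onz(w,255+(idx[0]+idx[-1])/2,r,.06).round(4))
```

```text
[231, 231, 231, 228, 225, 227, 230, 214, 171, 140, 143, 144] [141, 142, 139, 138, 136, 140, 137, 136, 151, 194, 224, 228]
rim [ 0.5236 -0.2065  0.073 ]
end [ 0.5134 -0.311   0.073 ]
nearL [ 0.4752 -0.1923  0.07  ]
nearR [ 0.5743 -0.2027  0.07  ]
wallboltL [ 0.4724 -0.3211  0.039 ]
wallboltR [ 0.5528 -0.3287  0.039 ]
140 267 361 [ 0.5218 -0.2264  0.06  ]
200 269 359 [ 0.5191 -0.2549  0.06  ]
260 272 356 [ 0.5161 -0.2866  0.06  ]
```

```bash
python3 -m jog '[[0,0,0,0,65],[0,0,0,0,50],[0,0,0,0,40],[0,0,0,0,40],[0,0,0,0,40],[0,0,0,0,40]]' 20
python3 - <<'E'
from h import *
s=monitor.read_state();print(s['time'],s['ee_pos'],s['force'],s['moment'],s['gripper_width']*85.4)
E
```

```text
time: 2.6
ee_pos: [0.5184, -0.2787, 0.0282]
tool_rot: [0.032, 0.706, -0.032, 0.706]
force: [0.7, -0.6, 0.1]
gripper_width: 0.467
2.6 [ 0.5183911  -0.27872676  0.02822109] [ 0.72709317 -0.58379959  0.05272912] [ 3.44099861e-02  2.33036664e-05 -3.84603470e-02] 39.851321995024755
```

Run:
```python
from h import *
c=grab('wrist','w3');c=grab('side','s3');im=cv2.imread('pics/s3.png');cv2.imwrite('pics/s3z.png',cv2.resize(im[150:340,240:400],None,fx=3,fy=3,interpolation=2))
```

```text
(no output)
```

View pics/w3.png

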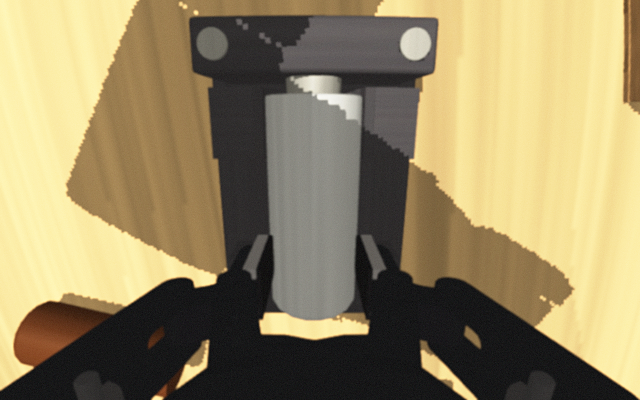

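View pics/s3z.png

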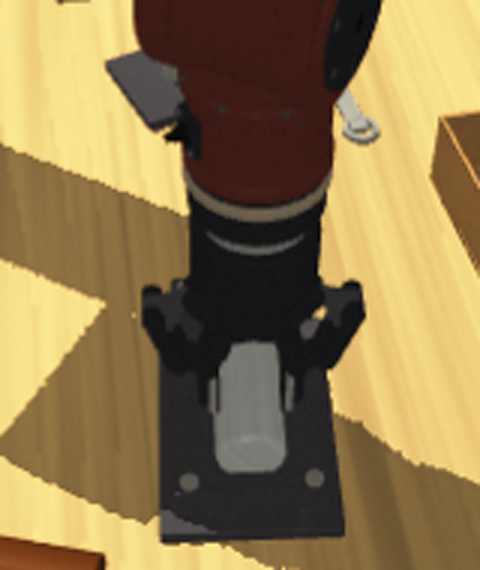

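```bash
python3 -m jog '[[0,0,0,0,34],[0,0,0,0,28],[0,0,0,0,25],[0,0,0,0,25],[0,0,0,0,25]]' 20
```

```text
time: 3.12
ee_pos: [0.5183, -0.2788, 0.029]
tool_rot: [0.032, 0.706, -0.032, 0.706]
force: [-3.5, 1.5, 9.9]
gripper_width: 0.41
```

```bash
python3 -m jog '[[0,0,2,0,25],[0,0,4,0,25],[0,0,6,0,25],[0,0,8,0,25],[0,0,8,0,25]]' 20
python3 - <<'E'
from h import *
s=monitor.read_state();print(s['force'],s['moment']);c=grab('wrist','w4')
E
```

```text
time: 3.53
ee_pos: [0.5183, -0.2787, 0.0362]
tool_rot: [0.032, 0.706, -0.032, 0.706]
force: [-0.5, 0.2, -1.8]
gripper_width: 0.3
[-0.53246235  0.22358427 -1.82457629] [-0.03549021  0.0329119  -0.04204402]
```

View pics/w4.png

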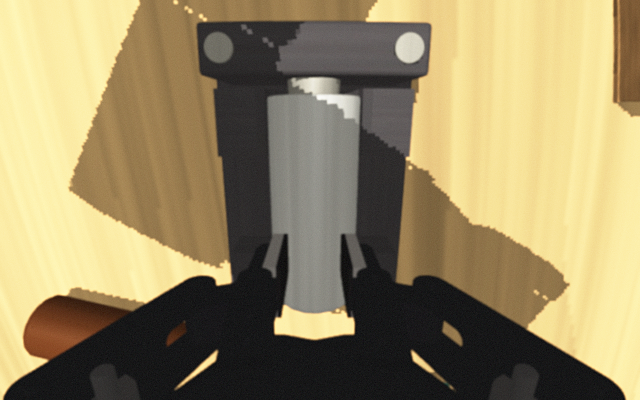

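Run:
```python
from h import *
st=monitor.read_state();M=R.from_quat(st['tool_rot']).as_matrix();p=np.array(st['ee_pos'])
w=load('w4')
for dx in (0,-.019,-.03):
  for dz in (-.0128,0,.0128):
    for dy in (-.011,.011): print(dx,dy,dz,proj(w,p+M@[dx,dy,dz]).round(0))
im=cv2.imread('pics/w4.png');cv2.imwrite('pics/w4z.png',cv2.resize(im[200:360,220:420],None,fx=4,fy=4,interpolation=2)[:600])
c=grab('side','s4');im=cv2.imread('pics/s4.png');cv2.imwrite('pics/s4z.png',cv2.resize(im[230:340,270:370],None,fx=5,fy=5,interpolation=2))
```

```text
0 -0.011 -0.0128 [295. 242.]
0 0.011 -0.0128 [294. 207.]
0 -0.011 0 [315. 242.]
0 0.011 0 [315. 207.]
0 -0.011 0.0128 [336. 241.]
0 0.011 0.0128 [337. 207.]
-0.019 -0.011 -0.0128 [292. 255.]
-0.019 0.011 -0.0128 [292. 218.]
-0.019 -0.011 0 [316. 255.]
-0.019 0.011 0 [316. 218.]
-0.019 -0.011 0.0128 [339. 255.]
-0.019 0.011 0.0128 [340. 218.]
-0.03 -0.011 -0.0128 [291. 265.]
-0.03 0.011 -0.0128 [290. 225.]
-0.03 -0.011 0 [316. 265.]
-0.03 0.011 0 [316. 225.]
-0.03 -0.011 0.0128 [340. 265.]
-0.03 0.011 0.0128 [341. 225.]
```

View pics/w4z.png

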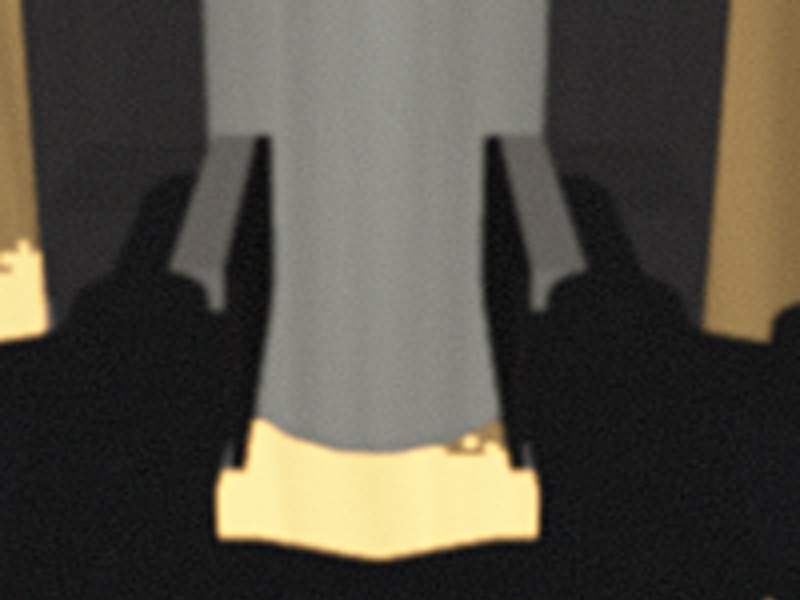

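View pics/s4z.png

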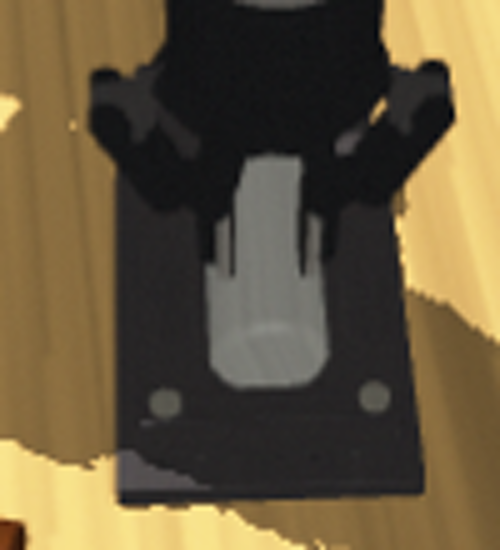

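```bash
python3 -m jog '[[0,0,2,0,45],[0,0,2,0,65],[0,0,2,0,65],[0,0,2,0,65],[0,0,0,0,65],[0,0,-8,0,65],[0,0,-16,0,65],[0,0,-22,0,65],[0,0,-22,0,65]]' 20
python3 - <<'E'
from h import *
c=grab('wrist','w5');s=monitor.read_state();print(s['time'],s['ee_pos'],s['force'],s['gripper_width']);print(c['eye'])
c=grab('side','s5');im=cv2.imread('pics/s5.png');cv2.imwrite('pics/s5z.png',cv2.resize(im[230:340,270:370],None,fx=5,fy=5,interpolation=2))
E
```

```text
time: 4.38
ee_pos: [0.5171, -0.2779, 0.0121]
tool_rot: [0.033, 0.707, -0.032, 0.706]
force: [0.1, 0.1, 0.3]
gripper_width: 0.763
4.4333 [ 0.51748442 -0.2781498   0.01287663] [-0.56772208  0.03111077 -0.31347606] 0.7629420502492259
[ 0.52243302 -0.21214249  0.18895874]
```

View pics/w5.png

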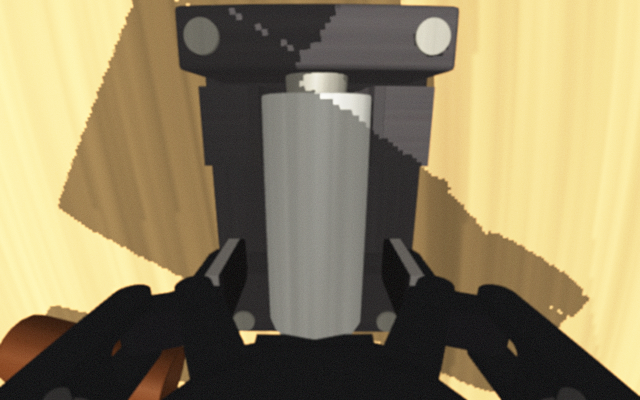

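View pics/s5z.png

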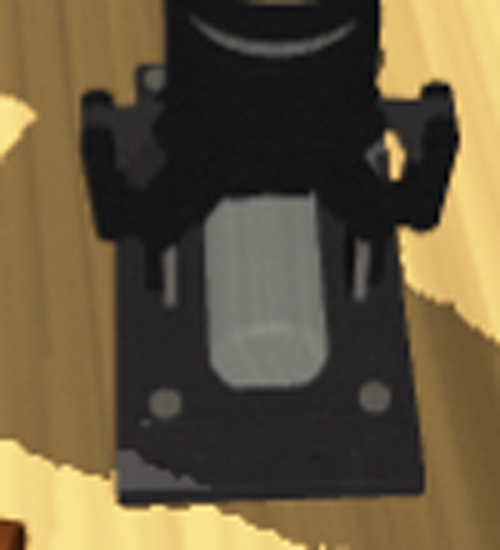

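Run:
```python
from h import *
s=load('s5');w=load('w5')
for z in (.0,.012,.03,.05,.06):
    print(z,onz(s,304,290.6,z).round(4),onz(s,342,290,z).round(4),'|',onz(w,245,240,z).round(4),onz(w,385,240,z).round(4))
```

```text
0.0 [ 0.4849 -0.246   0.    ] [ 0.5645 -0.2547  0.    ] | [ 0.4698 -0.2888  0.    ] [ 0.5608 -0.297   0.    ]
0.012 [ 0.4841 -0.2546  0.012 ] [ 0.5623 -0.2632  0.012 ] | [ 0.4732 -0.2839  0.012 ] [ 0.5584 -0.2916  0.012 ]
0.03 [ 0.4828 -0.2676  0.03  ] [ 0.5591 -0.2759  0.03  ] | [ 0.4782 -0.2766  0.03  ] [ 0.5547 -0.2836  0.03  ]
0.05 [ 0.4814 -0.2819  0.05  ] [ 0.5555 -0.29    0.05  ] | [ 0.4837 -0.2685  0.05  ] [ 0.5506 -0.2746  0.05  ]
0.06 [ 0.4807 -0.2891  0.06  ] [ 0.5538 -0.2971  0.06  ] | [ 0.4865 -0.2644  0.06  ] [ 0.5486 -0.2701  0.06  ]
```

```bash
python3 -m jog '[[0,-2,-7,0,65],[0,-2,-13,0,65],[0,-2,-18,0,65],[0,-2,-18,0,55],[0,-2,-18,0,48],[0,-2,-18,0,40],[0,-2,-18,0,38],[0,-2,-18,0,38],[0,-2,-18,0,38]]' 20
python3 - <<'E'
from h import *
c=grab('wrist','w6');s=monitor.read_state();print(s['time'],s['ee_pos'],s['force'],s['moment'],s['gripper_width']*85.4);print(c['eye'])
E
```

```text
time: 5.23
ee_pos: [0.5181, -0.2807, -0.0038]
tool_rot: [0.032, 0.707, -0.032, 0.706]
force: [-2.0, 0.3, -0.0]
gripper_width: 0.521
5.2833 [ 0.51812873 -0.28066553 -0.00382213] [-2.69075197  0.53163067  0.47014256] [0.11479618 0.54370132 0.02165899] 44.83986344474079
[ 0.52302814 -0.21459528  0.17291461]
```

View pics/w6.png

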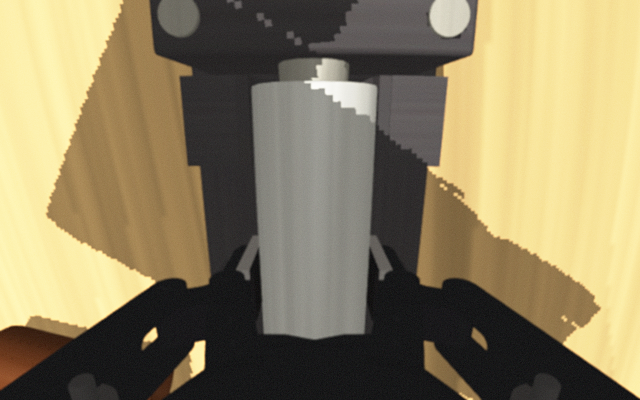

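```bash
python3 -m jog '[[0,0,2,0,30],[0,0,4,0,30],[0,0,6,0,30],[0,0,8,0,30],[0,0,8,0,30]]' 20
python3 - <<'E'
from h import *
s=monitor.read_state();print(s['time'],s['ee_pos'],s['force'],s['moment'],s['gripper_width']*85.4)
E
python3 -m jog '[[0,0,2,0,30],[0,0,4,0,30],[0,0,6,0,30],[0,0,8,0,30],[0,0,8,0,30]]' 20
python3 - <<'E'
from h import *
s=monitor.read_state();print(s['time'],s['ee_pos'],s['force'],s['moment'],s['gripper_width']*85.4)
c=grab('wrist','w7');c=grab('side','s7');im=cv2.imread('pics/s7.png');cv2.imwrite('pics/s7z.png',cv2.resize(im[230:340,270:370],None,fx=5,fy=5,interpolation=2))
E
```

```text
time: 5.7
ee_pos: [0.5184, -0.2807, 0.0044]
tool_rot: [0.032, 0.706, -0.032, 0.706]
force: [-0.8, 0.1, -3.7]
gripper_width: 0.528
5.7 [ 0.51843222 -0.28071547  0.00440153] [-0.82078704  0.09585929 -3.71016876] [-0.11899187 -0.01159293 -0.01390319] 45.052229265868725
time: 6.12
ee_pos: [0.5181, -0.2806, 0.0123]
tool_rot: [0.032, 0.706, -0.032, 0.706]
force: [-1.0, 1.9, -3.7]
gripper_width: 0.526
6.1167 [ 0.5181364  -0.28064817  0.01230049] [-1.02942693  1.91918037 -3.74166837] [0.04709295 0.2613211  0.0208862 ] 44.930809205099266
```

View pics/w7.png

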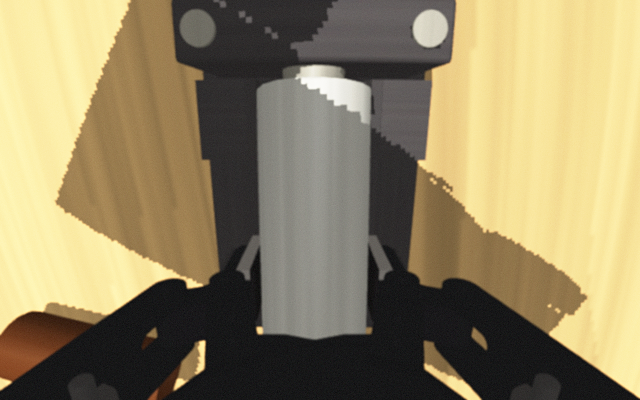

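View pics/s7z.png

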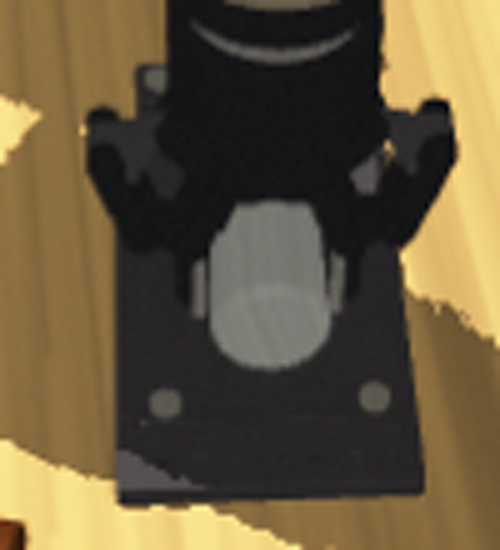

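```bash
python3 -m jog '[[-0.5,-5,1,0,30],[-1,-10,2,0,30],[-1.5,-15,3,0,30],[-2,-20,3,0,30],[-2.5,-25,4,0,30],[-3,-30,4,0,30],[-3.5,-36,4,0,30],[-4,-40,5,0,30],[-4,-40,5,0,30]]' 20
python3 - <<'E'
from h import *
s=monitor.read_state();print(s['time'],s['ee_pos'],s['force'],s['moment'],s['gripper_width']*85.4)
c=grab('wrist','w8');c=grab('side','s8');im=cv2.imread('pics/s8.png');cv2.imwrite('pics/s8z.png',cv2.resize(im[230:340,270:370],None,fx=5,fy=5,interpolation=2))
E
```

```text
time: 6.97
ee_pos: [0.5145, -0.322, 0.0174]
tool_rot: [0.032, 0.706, -0.033, 0.707]
force: [0.5, 0.4, -1.2]
gripper_width: 0.521
6.9667 [ 0.5144604  -0.32200613  0.01738674] [ 0.53414869  0.42952148 -1.2483528 ] [-0.02176034 -0.03277741  0.0054897 ] 44.5196770457797
```

View pics/w8.png

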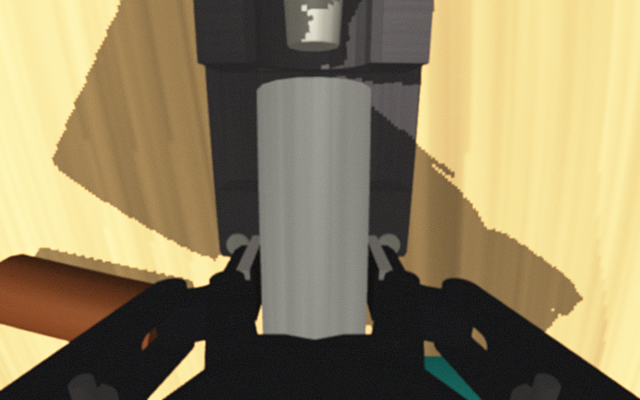

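View pics/s8z.png

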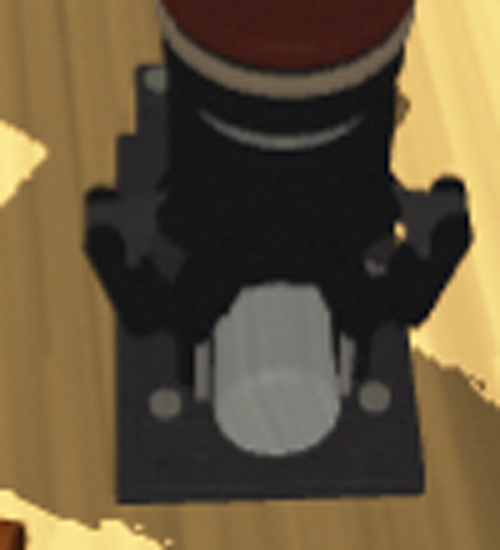

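```bash
python3 -m jog '[[0,0,-4,0,30],[0.5,6,-6,0,30],[1,13,-6,0,30],[2,20,-6,0,30],[2.5,27,-6,0,30],[2.5,27,-3,0,30],[2.6,27,-1,0,30],[2.6,28,2,0,30],[2.8,30,5,0,30],[3,32,8,0,30]]' 20
python3 - <<'E'
from h import *
s=monitor.read_state();print(s['time'],s['ee_pos'],s['force'],s['moment'],s['gripper_width']*85.4)
c=grab('wrist','w9');c=grab('side','s9')
E
```

```text
time: 7.9
ee_pos: [0.5172, -0.2891, 0.0254]
tool_rot: [0.032, 0.706, -0.033, 0.706]
force: [-0.9, -1.0, -4.9]
gripper_width: 0.519
7.9 [ 0.51722821 -0.28906257  0.02544783] [-0.87929613 -0.95874493 -4.86255743] [-0.32296848  0.16744897 -0.00153136] 44.33274678510488
```

View pics/w9.png

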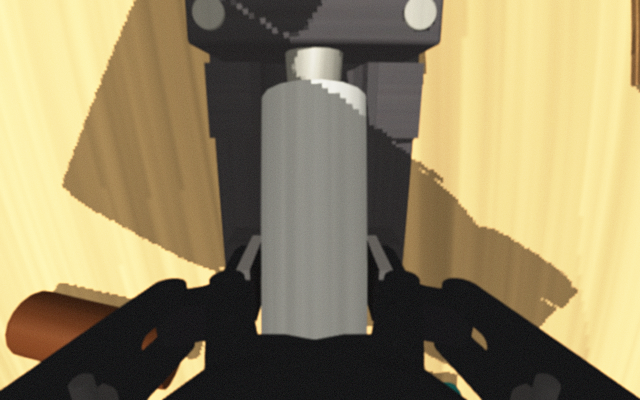

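```bash
python3 -m jog '[[0.2,1.5,3,0,30],[0.3,3,6,0,30],[0.5,5.5,9,0,30],[0.7,7.5,12,0,30],[1,10,15,0,30],[1.2,12.5,18,0,30],[1.4,15,20,0,30],[1.6,17.5,22,0,30],[1.6,17.5,22,0,30]]' 20
python3 - <<'E'
from h import *
s=monitor.read_state();print(s['time'],s['ee_pos'],s['force'],s['moment'],s['gripper_width']*85.4)
c=grab('wrist','w10');c=grab('side','s10')
E
```

```text
time: 8.75
ee_pos: [0.5191, -0.2709, 0.0476]
tool_rot: [0.032, 0.706, -0.032, 0.706]
force: [-0.7, -0.6, -3.1]
gripper_width: 0.523
8.75 [ 0.51906797 -0.27092209  0.04762191] [-0.70767452 -0.58281106 -3.09028313] [-0.22668459  0.26071763  0.00419658] 44.636744527055285
```

View pics/w10.png

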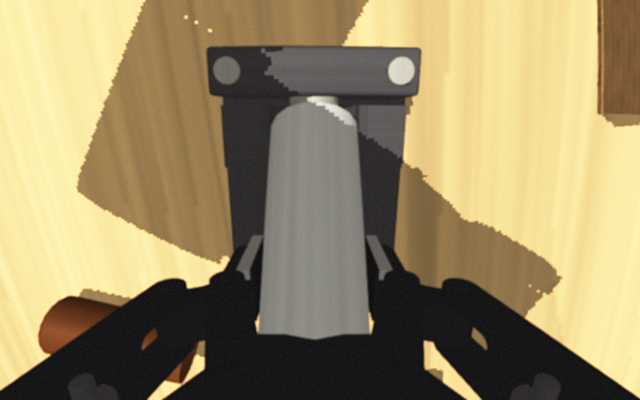

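View pics/s10.png

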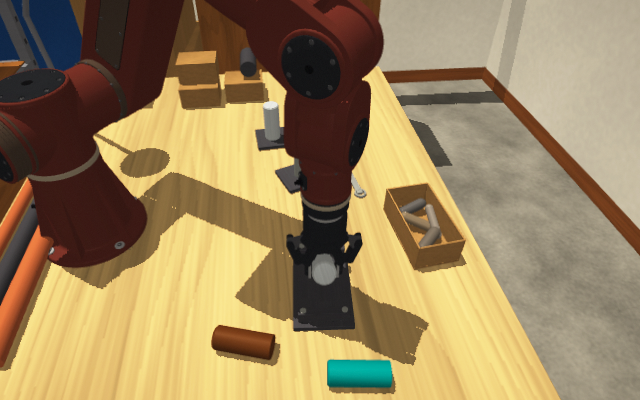

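```bash
python3 -m jog '[[-0.7,-7,1,0,30],[-1.4,-14,4,0,30],[-1.4,-16,25,0,30],[-1.4,-16,55,0,30],[-1,-10,85,0.05,30],[0,0,100,0.17,30],[2,20,100,0.29,30],[4,45,100,0.41,30],[6,70,100,0.53,30],[8,95,100,0.65,30],[10,120,100,0.77,30],[12,145,100,0.89,30]]' 20
python3 -m jog '[[1,10,0,0.12,30],[2,20,0,0.24,30],[3,30,0,0.36,30],[4,34,0,0.48,30],[4,34,0,0.6,30],[4,34,0,0.72,30],[4,34,0,0.84,30],[4,34,0,0.96,30],[4,34,0,1.08,30],[4,34,0,1.2,30],[4,34,0,1.32,30],[4,34,0,1.44,30]]' 20
python3 -m jog '[[0,0,0,0.12,30],[0,0,0,0.24,30],[0,0,0,0.36,30],[0,0,0,0.48,30],[0,0,0,0.6,30],[0,0,0,0.72,30],[0,0,0,0.812,30],[0,0,0,0.812,30]]' 20
python3 - <<'E'
from h import *
s=monitor.read_state();print(s['time'],s['ee_pos'],s['force'],s['joints']);z=R.from_quat(s['tool_rot']).as_matrix()[:,2];print(np.arctan2(z[1],z[0]))
c=grab('wrist','w11');c=grab('side','s11')
E
```

```text
time: 9.85
ee_pos: [0.5313, -0.1259, 0.1476]
tool_rot: [-0.277, 0.65, 0.277, 0.651]
force: [0.3, 0.2, -1.3]
gripper_width: 0.522
time: 10.85
ee_pos: [0.5354, -0.093, 0.1475]
tool_rot: [0.637, -0.307, -0.637, -0.307]
force: [-0.2, -0.3, -1.8]
gripper_width: 0.519
time: 11.52
ee_pos: [0.5354, -0.093, 0.1475]
tool_rot: [0.707, -0.031, -0.706, -0.031]
force: [-0.1, 0.6, -1.1]
gripper_width: 0.517
11.5167 [ 0.53536382 -0.09300531  0.14750519] [-0.12127959  0.5519962  -1.14170082] [-3.06650560e-01  3.57734171e-01 -1.94569276e-01  1.01769708e+00
  1.17962835e-04 -1.79035801e+00]
3.0545038442942536
```

View pics/w11.png

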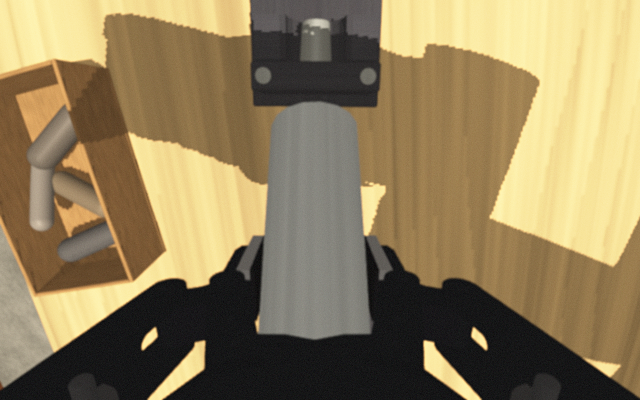

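View pics/s11.png

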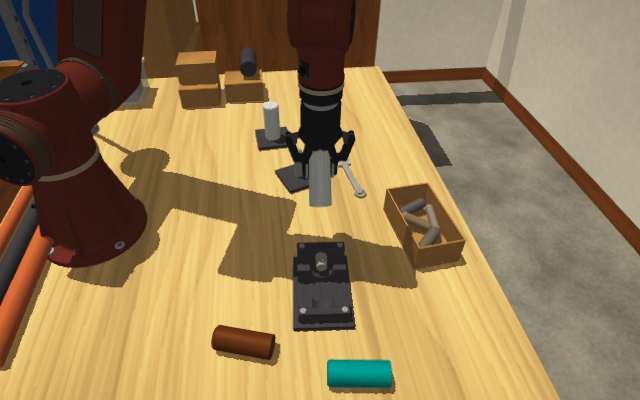

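```bash
python3 -m jog '[[0,0,-30,0,30],[0,0,-60,0,30],[0,0,-90,0,30],[0,0,-112,0,30],[0,0,-121,0,30],[0,0,-123,0,30],[-0.5,-4,-123,0,30],[-0.8,-8,-123,0,30],[-0.8,-8,-123,0,30]]' 20
python3 - <<'E'
from h import *
s=monitor.read_state();print(s['time'],s['ee_pos'],s['force'],s['moment'])
c=grab('wrist','w12');c=grab('side','s12')
E
```

```text
time: 12.37
ee_pos: [0.5355, -0.1016, 0.0257]
tool_rot: [0.707, -0.033, -0.705, -0.032]
force: [0.5, 0.4, -1.8]
gripper_width: 0.519
12.3667 [ 0.53547339 -0.10156865  0.02565656] [ 0.4899648   0.36048303 -1.84625391] [-0.01954904  0.00237028 -0.03180233]
```

View pics/w12.png

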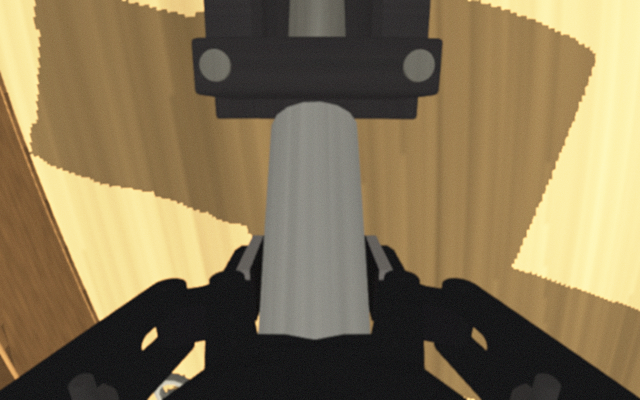

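View pics/s12.png

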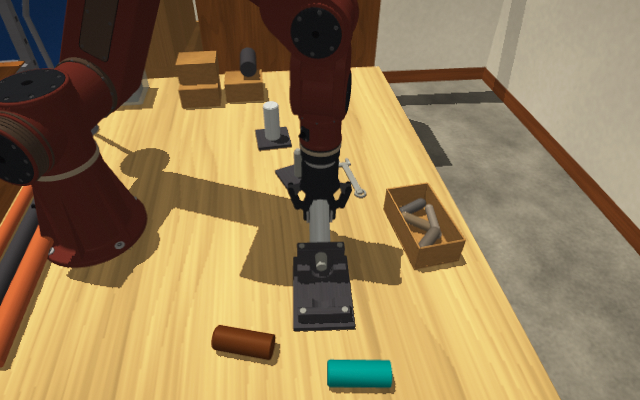

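```bash
cat >> h.py <<'E'
def tilt(c,v,tcp,ux,u=314,off=.0535,L=.074):
    o,d=ray(c,u,v); H=tcp[2]+off; best=None
    for th in np.radians(np.arange(0,100,.25)):
        a=L*np.cos(th)+.023*np.sin(th); z=H-L*np.sin(th)+.023*np.cos(th)
        q=o+d*(z-o[2])/d[2]; e=(q[:2]-np.array(tcp[:2]))@ux-a
        if best is None or abs(e)<abs(best[0]): best=(e,np.degrees(th),a,z)
    return best
E
python3 - <<'E'
from h import *
print(tilt(load('w12'),101,[.5355,-.1016,.0257],np.array([-.0945,-.9955])))
print(tilt(load('w11'),101,[.5354,-.093,.1475],np.array([-.0945,-.9955])))
E
```

```text
(np.float64(-1.1729903129184538e-05), np.float64(38.25), np.float64(0.07235261371930131), np.float64(0.05144933716132942))
(np.float64(4.7594874992729075e-05), np.float64(38.25), np.float64(0.07235261371930131), np.float64(0.17324933716132943))
```

```bash
python3 -m jog '[[-0.3,-3.5,1,0,30],[-0.6,-6,7,0,30],[-0.8,-8,11,0,30],[-1,-10.5,15,0,30],[-1.4,-14.5,21,0,30],[-1.8,-19,27,0,30],[-2.2,-24,32,0,30],[-2.7,-29,36,0,30],[-2.7,-29,36,0,30]]' 20
python3 - <<'E'
from h import *
s=monitor.read_state();print(s['time'],s['ee_pos'],s['force'],s['moment'],s['gripper_width']*85.4)
c=grab('wrist','w13');c=grab('side','s13')
E
```

```text
time: 13.22
ee_pos: [0.5319, -0.1304, 0.0612]
tool_rot: [0.707, -0.033, -0.706, -0.032]
force: [0.2, 1.1, 0.1]
gripper_width: 0.519
13.2167 [ 0.53185748 -0.13044106  0.06116422] [0.22975276 1.14387862 0.10274789] [ 0.43211994  0.00393506 -0.01827931] 44.321440451447344
```

View pics/w13.png

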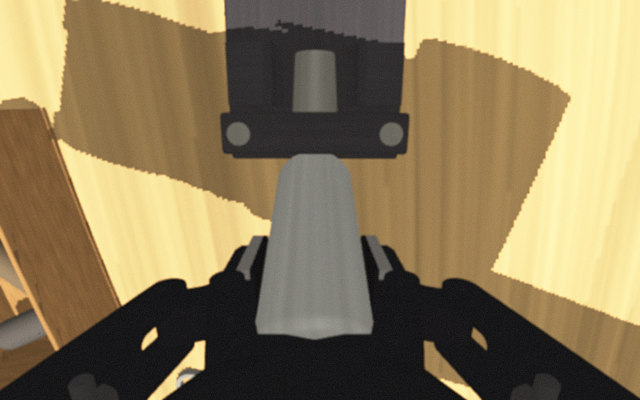

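```bash
python3 -m jog '[[-0.4,-4,4,0,30],[-0.8,-8,7,0,30],[-1.2,-12,9,0,30],[-1.6,-16,11,0,30],[-1.9,-20,12,0,30],[-2.1,-22,13,0,30],[-2.2,-23,13,0,30],[-2.2,-23,13,0,30]]' 20
python3 - <<'E'
from h import *
s=monitor.read_state();print(s['time'],s['ee_pos'],s['force'],s['moment'],s['gripper_width']*85.4)
c=grab('wrist','w14');c=grab('side','s14')
E
```

```text
time: 13.98
ee_pos: [0.5292, -0.1525, 0.0732]
tool_rot: [0.706, -0.032, -0.706, -0.032]
force: [-0.1, 2.9, 0.2]
gripper_width: 0.521
13.9833 [ 0.5292461  -0.15254701  0.07317482] [-0.12472183  2.85057587  0.16228291] [0.82953692 0.08907502 0.01997083] 44.48044190206768
```

View pics/w14.png

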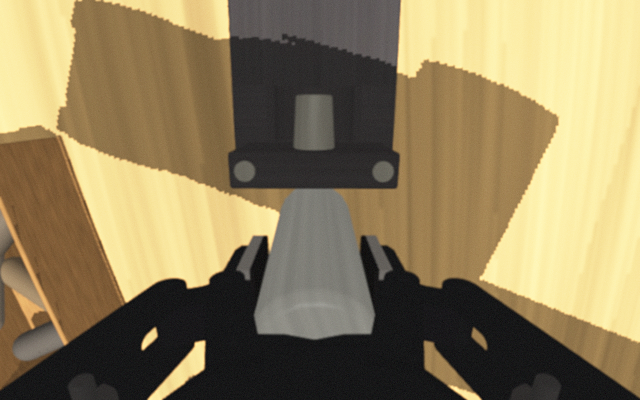

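View pics/s14.png

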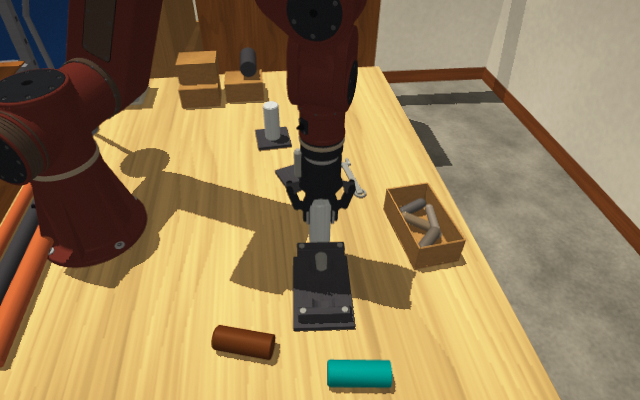

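```bash
python3 -m jog '[[-0.1,-1,0,0,30],[-0.1,-1,0,0,30],[0.5,5,0,0,30],[1,12,5,0,30],[2,20,25,0,30],[4,45,50,0,30],[6,75,72,0,30],[6,75,72,0,30]]' 20
python3 - <<'E'
from h import *
s=monitor.read_state();print(s['time'],s['ee_pos'],s['force'],s['moment'],s['gripper_width']*85.4)
c=grab('wrist','w15');c=grab('side','s15')
im=cv2.imread('pics/s15.png');cv2.imwrite('pics/s15z.png',cv2.resize(im[130:250,260:380],None,fx=5,fy=5,interpolation=2))
E
```

```text
time: 14.75
ee_pos: [0.5376, -0.0737, 0.1497]
tool_rot: [0.709, -0.031, -0.704, -0.031]
force: [0.4, 0.3, -1.8]
gripper_width: 0.521
14.75 [ 0.53764559 -0.07371375  0.1496956 ] [ 0.43594435  0.26194172 -1.78389928] [ 0.01127246 -0.07782438  0.03045899] 44.50910789677197
```

View pics/w15.png

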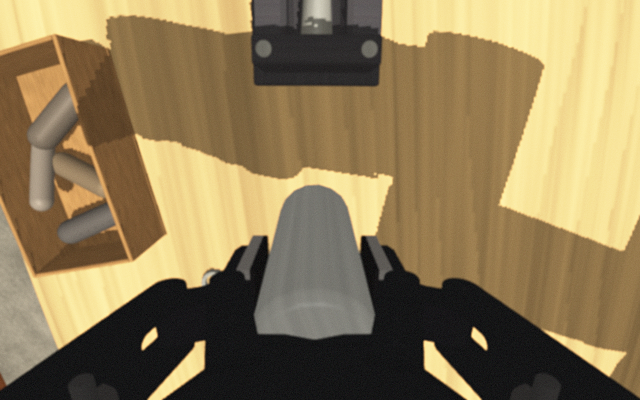

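View pics/s15z.png

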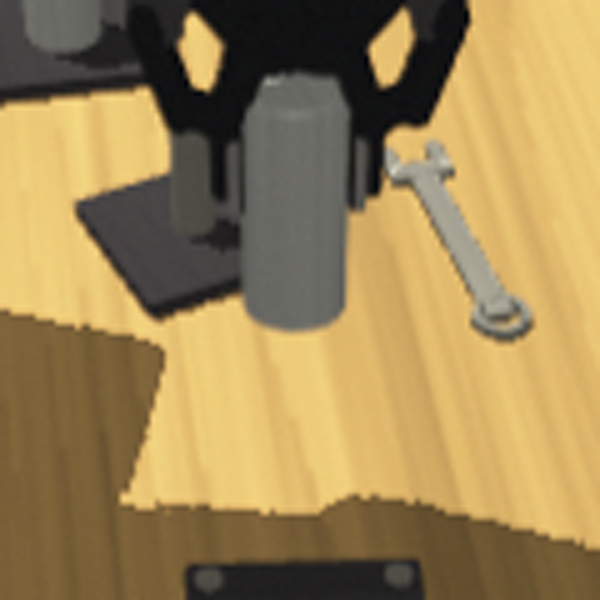

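Run:
```python
from h import *
w=load('w15');p=[.5376,-.0737,.1497];u=np.array([-.0945,-.9955])
print(tilt(w,185,p,u)); print(tilt(w,187,p,u))
o,d=ray(w,314,185)
for th in (80,84,88,90):
    t=np.radians(th);a=.074*np.cos(t)+.023*np.sin(t);z=p[2]+.0535-.074*np.sin(t)+.023*np.cos(t); P=np.r_[np.array(p[:2])+u*a,z]; print(th,proj(w,P).round(1), proj(load('s15'),P).round(1))
    # closed end front edge
    a=-.036*np.cos(t)+.023*np.sin(t);z=p[2]+.0535+.036*np.sin(t)+.023*np.cos(t);P=np.r_[np.array(p[:2])+u*a,z]; print('   ce',proj(w,P).round(1),proj(load('s15'),P).round(1))
```

```text
(np.float64(-7.15386495532197e-05), np.float64(91.25), np.float64(0.021380225130280393), np.float64(0.12871586764029183))
(np.float64(0.00011473077711933108), np.float64(92.5), np.float64(0.019750274431347872), np.float64(0.1282671856935398))
80 [312.9 164.8] [319.1 197.9]
   ce [309.  287.8] [319.4 151.1]
84 [312.9 171.8] [319.  197.1]
   ce [309.1 277.8] [319.5 152.4]
88 [312.9 179. ] [318.9 196.3]
   ce [309.3 267.8] [319.5 153.8]
90 [312.9 182.6] [318.8 195.8]
   ce [309.3 262.9] [319.6 154.5]
```

Run:
```python
from h import *
t=cv2.imread('pics/top0.png')[188:242,238:292];s=cv2.imread('pics/side0.png')[140:200,268:328]
a=cv2.resize(t,None,fx=10,fy=10,interpolation=0);b=cv2.resize(s,None,fx=9,fy=9,interpolation=0)
cv2.imwrite('pics/za.png',a);cv2.imwrite('pics/zb.png',b)
```

```text
(no output)
```

View pics/za.png

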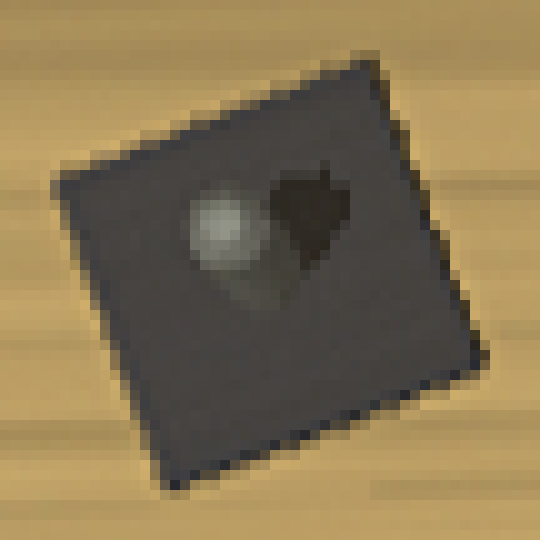

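View pics/zb.png

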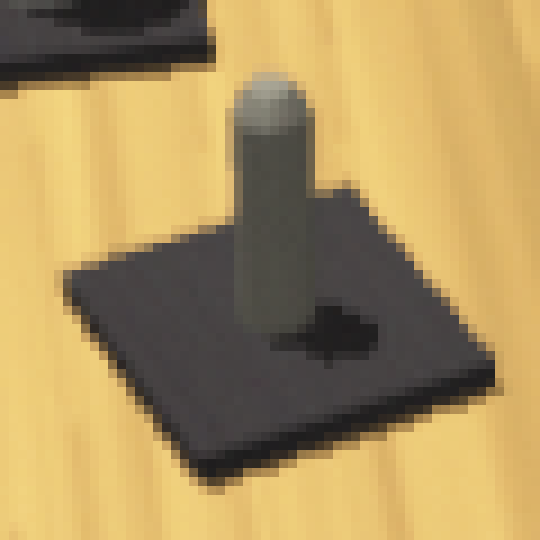

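Run:
```python
from h import *
t=load('top0');s=load('side0')
for c,P,sc,o in((t,[(62,183),(375,62),(485,360),(172,488)],10,(238,188)),(s,[(68,275),(347,188),(492,358),(208,462)],9,(268,140))):
    Q=np.array([onz(c,x/sc-.5+o[0],y/sc-.5+o[1],.012)[:2] for x,y in P]);print(Q.round(4).tolist(),Q.mean(0).round(4),np.linalg.norm(Q-np.roll(Q,1,0),axis=1).round(4))
tp=(220/10-.5+238,228/10-.5+188);sp=(271/9-.5+268,92/9-.5+140)
print(onz(t,*tp,.095),onz(s,*sp,.095),two(t,tp,s,sp))
# post foot axis in side: mid of sides at foot front
for y,z in((150,None),(300,None)): print((272.5/9-.5+268))
for P in ([.5105,.122,.097],[.5105,.122,.012]): print(proj(s,P),proj(t,P))
```

```text
[[0.5401, 0.1865], [0.574, 0.0937], [0.4842, 0.0621], [0.4489, 0.1537]] [0.5118 0.124 ] [0.0969 0.0989 0.0952 0.0982]
[[0.45, 0.1547], [0.54, 0.1883], [0.5733, 0.0991], [0.4848, 0.0622]] [0.512  0.1261] [0.0988 0.0961 0.0952 0.0959]
[0.51045282 0.12780836 0.095     ] [0.51133712 0.12669415 0.095     ] (array([0.51104922, 0.12798153, 0.09399248]), np.float64(0.0008184443094639419))
297.77777777777777
297.77777777777777
[297.45685711 150.16235328] [261.50743452 210.10220221]
[298.08161034 175.76154784] [265.49825609 215.13917815]
```

```bash
python3 -m jog '[[-4,30,0,0,30],[-8,65,0,0,30],[-12,100,0,0,30],[-17,135,0,0,30],[-22,165,0,0,30],[-25,188,0,0,30],[-26,198,0,0,30],[-26,200,0,0,30],[-26,200,0,0,30],[-26,200,0,0,30]]' 20
python3 - <<'E'
from h import *
s=monitor.read_state();print(s['time'],s['ee_pos'],s['force'],s['moment'],s['gripper_width']*85.4)
c=grab('wrist','w16');c=grab('side','s16');grab('top','t16')
im=cv2.imread('pics/s16.png');cv2.imwrite('pics/s16z.png',cv2.resize(im[70:200,240:360],None,fx=4.5,fy=4.5,interpolation=2))
print(proj(c,[.5115,.126,.097]),proj(c,[.5115,.126,.012]))
E
```

```text
time: 15.68
ee_pos: [0.5094, 0.1215, 0.1448]
tool_rot: [-0.706, 0.033, 0.706, 0.032]
force: [1.2, -0.4, -1.4]
gripper_width: 0.519
15.6833 [0.50941081 0.12146121 0.14476382] [ 1.21358769 -0.4423076  -1.35018915] [-0.02168822  0.02934578 -0.02439654] 44.348224004056995
[297.68553579 149.24107958] [298.29729418 174.81694686]
```

View pics/w16.png

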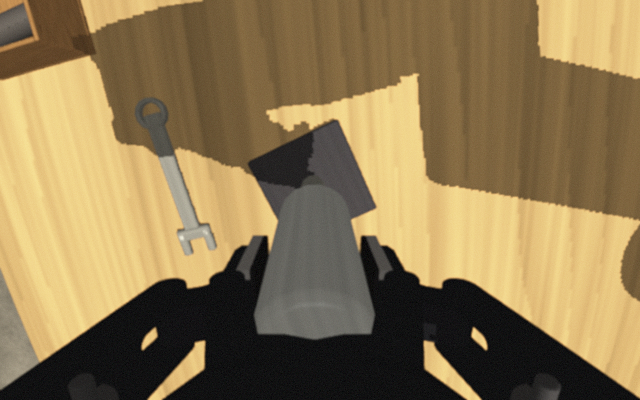

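View pics/s16z.png

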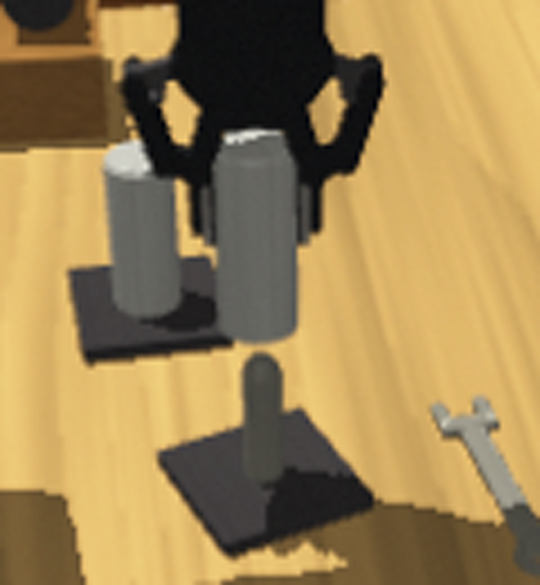

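View pics/t16.png

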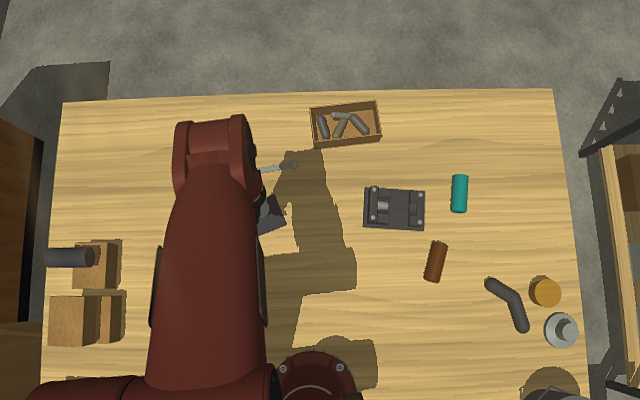

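```bash
python3 -m jog '[[1,2.5,0,0,30],[2,4.5,0,0,30],[2,4.5,0,0,30],[2,4.5,0,0,30]]' 20
python3 - <<'E'
from h import *
w=load('w16')
for p in((338,121),(375,208),(249,163)): print(onz(w,*p,.012).round(4))
s=monitor.read_state();print(s['ee_pos'],s['force'],R.from_quat(s['tool_rot']).as_matrix().round(3).tolist())
c=grab('side','s17');im=cv2.imread('pics/s17.png');cv2.imwrite('pics/s17z.png',cv2.resize(im[90:190,250:350],None,fx=6,fy=6,interpolation=2))
E
```

```text
time: 16.17
ee_pos: [0.5113, 0.1273, 0.1451]
tool_rot: [0.706, -0.032, -0.706, -0.032]
force: [0.2, -0.4, -1.6]
gripper_width: 0.525
[0.48   0.0658 0.012 ]
[0.4481 0.157  0.012 ]
[0.5714 0.0983 0.012 ]
[0.51131575 0.12726638 0.14509802] [ 0.21264944 -0.35553404 -1.62561596] [[0.0, -0.09, -0.996], [-0.0, -0.996, 0.09], [-1.0, 0.0, -0.0]]
```

View pics/s17z.png

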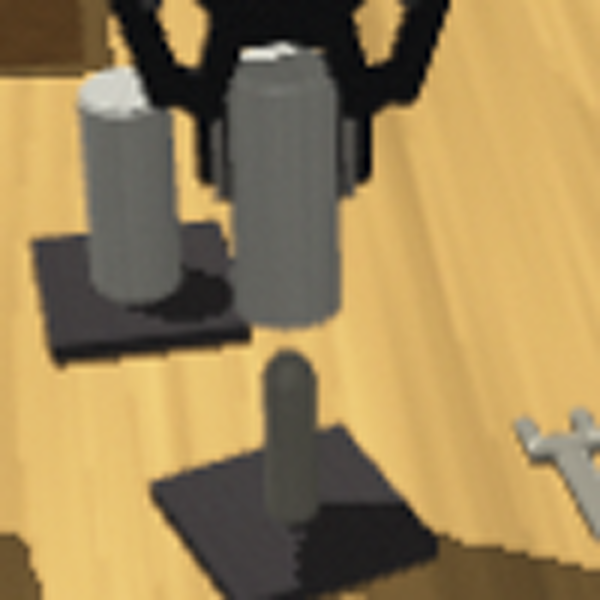

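```bash
python3 -m jog '[[0,-1,-8,0,30],[0,-1,-18,0,30],[0,-1,-28,0,30],[0,-1,-36,0,30],[0,-1,-44,0,30],[0,-1,-50,0,30],[0,-1,-50,0,30]]' 20
python3 - <<'E'
from h import *
s=monitor.read_state();print(s['ee_pos'],s['force'],s['moment'])
c=grab('side','s18');im=cv2.imread('pics/s18.png');cv2.imwrite('pics/s18z.png',cv2.resize(im[90:190,250:350],None,fx=6,fy=6,interpolation=2))
E
```

```text
time: 16.8
ee_pos: [0.5102, 0.1261, 0.0935]
tool_rot: [-0.706, 0.032, 0.707, 0.032]
force: [-1.1, 0.0, -1.8]
gripper_width: 0.52
[0.51021005 0.12614846 0.09352137] [-1.08436247  0.04862863 -1.76422168] [-0.01114779  0.02176705  0.01576132]
```

View pics/s18z.png

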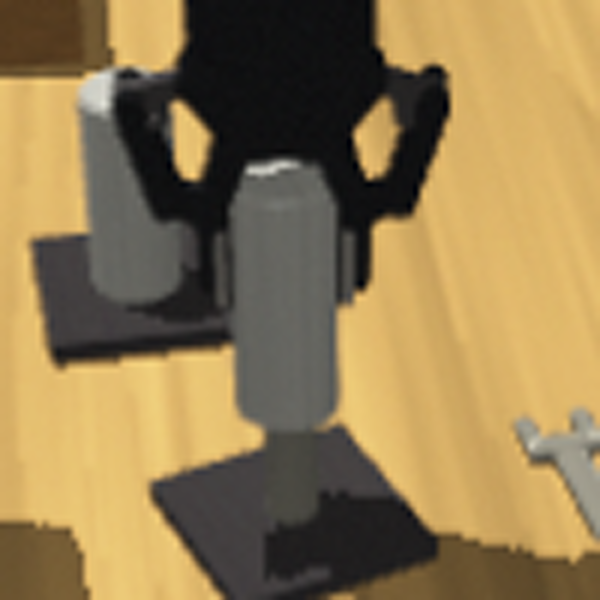

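```bash
python3 -m jog '[[0,0,-10,0,30],[0,0,-20,0,30],[0,0,-30,0,30],[0,0,-40,0,30],[0,0,-47,0,30],[0,0,-52,0,30],[0,0,-54,0,30],[0,0,-55,0,30],[0,0,-55,0,30]]' 20
python3 - <<'E'
from h import *
s=monitor.read_state();print(s['ee_pos'],s['force'],s['moment'])
c=grab('side','s19');im=cv2.imread('pics/s19.png');cv2.imwrite('pics/s19z.png',cv2.resize(im[90:190,250:350],None,fx=6,fy=6,interpolation=2))
E
```

```text
time: 17.6
ee_pos: [0.5113, 0.1263, 0.0401]
tool_rot: [0.706, -0.032, -0.706, -0.032]
force: [0.2, -0.8, -2.1]
gripper_width: 0.522
[0.51133638 0.12627593 0.04010556] [ 0.17062254 -0.84519019 -2.05871678] [ 0.01610983  0.03840045 -0.01713096]
```

View pics/s19z.png

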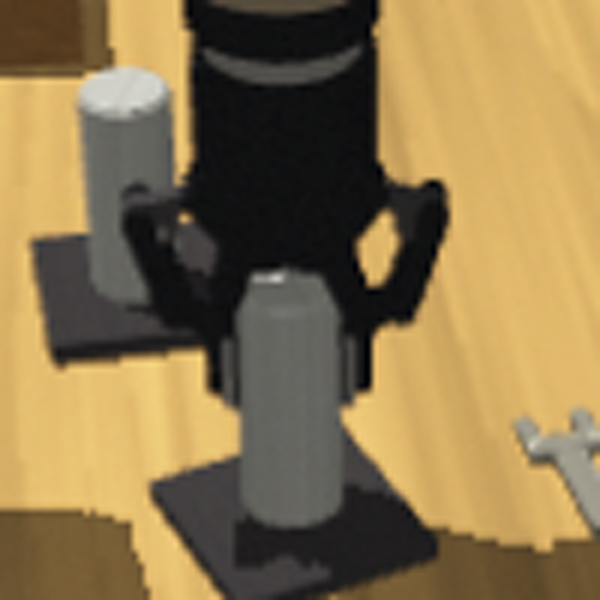

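```bash
python3 -m jog '[[0,0,-2,0,30],[0,0,-4,0,30],[0,0,-5,0,30],[0,0,-6,0,30],[0,0,-6,0,30]]' 20
python3 -m jog '[[0,0,-1,0,30],[0,0,-1,0,30]]' 20
python3 -m jog '[[0,0,-1,0,30],[0,0,-1,0,30]]' 20
```

```text
time: 18.07
ee_pos: [0.512, 0.126, 0.0358]
tool_rot: [0.707, -0.032, -0.706, -0.032]
force: [-5.1, -2.8, 19.4]
gripper_width: 0.52
time: 18.23
ee_pos: [0.5124, 0.1257, 0.0355]
tool_rot: [0.707, -0.032, -0.705, -0.032]
force: [-7.8, -4.8, 27.5]
gripper_width: 0.519
time: 18.4
ee_pos: [0.5124, 0.1255, 0.0349]
tool_rot: [0.707, -0.033, -0.705, -0.032]
force: [-8.4, -5.9, 33.0]
gripper_width: 0.522
```

```bash
python3 -m jog '[[0,0,1,0,30],[0,0,1.5,0,30],[0,0,1.5,0,30]]' 20
python3 - <<'E'
from h import *
c=grab('side','s20');im=cv2.imread('pics/s20.png');cv2.imwrite('pics/s20z.png',cv2.resize(im[90:190,250:350],None,fx=6,fy=6,interpolation=2));grab('wrist','w20')
E
```

```text
time: 18.65
ee_pos: [0.5123, 0.1256, 0.0351]
tool_rot: [0.707, -0.033, -0.705, -0.032]
force: [-3.0, -3.9, 15.7]
gripper_width: 0.515
```

View pics/s20z.png

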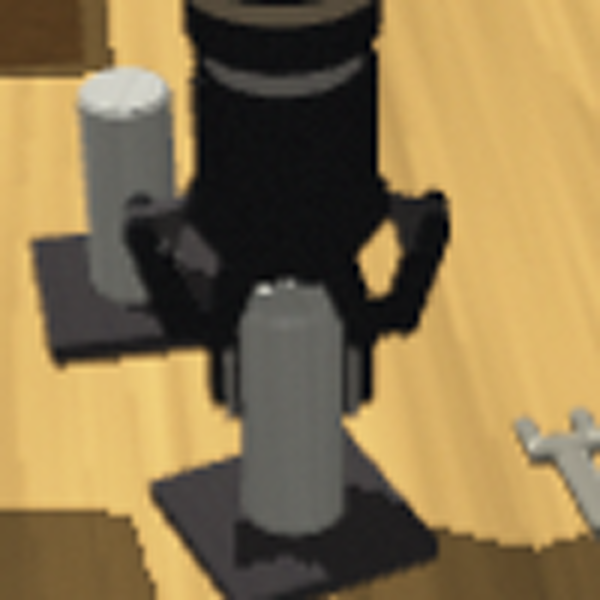

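View pics/w20.png

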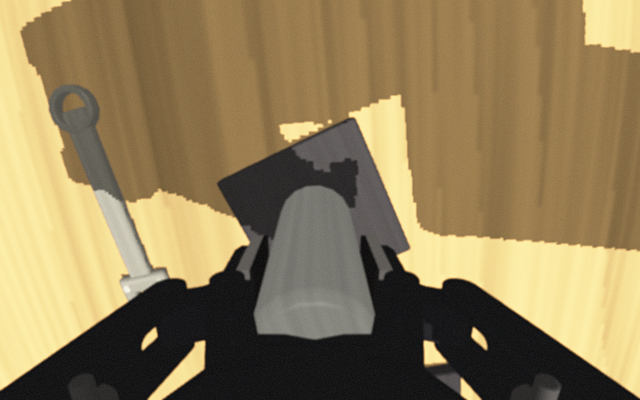

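```bash
python3 - <<'E'
from h import *
s=load('s20')
for z in (.010,.012,.016,.020): print(z,proj(s,[.5115,.1030,z]).round(1))
E
python3 -m jog '[[0,0,1,0,30],[0,0,1,0,30]]' 20
```

```text
0.01 [299.2 180.7]
0.012 [299.2 180.2]
0.016 [299.1 179. ]
0.02 [299.1 177.8]
time: 18.92
ee_pos: [0.5119, 0.1262, 0.0352]
tool_rot: [0.707, -0.032, -0.706, -0.032]
force: [-0.8, -2.7, 6.3]
gripper_width: 0.518
```

```bash
python3 -m jog '[[0,0,0,0,46],[0,0,0,0,48],[0,0,0,0,51],[0,0,0,0,55],[0,0,0,0,60],[0,0,0,0,66],[0,0,0,0,66]]' 20
python3 - <<'E'
from h import *
c=grab('side','s21');im=cv2.imread('pics/s21.png');cv2.imwrite('pics/s21z.png',cv2.resize(im[90:190,250:350],None,fx=6,fy=6,interpolation=2));grab('wrist','w21')
E
```

```text
time: 19.5
ee_pos: [0.5112, 0.1263, 0.0345]
tool_rot: [-0.706, 0.032, 0.706, 0.032]
force: [0.3, 0.7, -0.9]
gripper_width: 0.774
```

View pics/s21z.png

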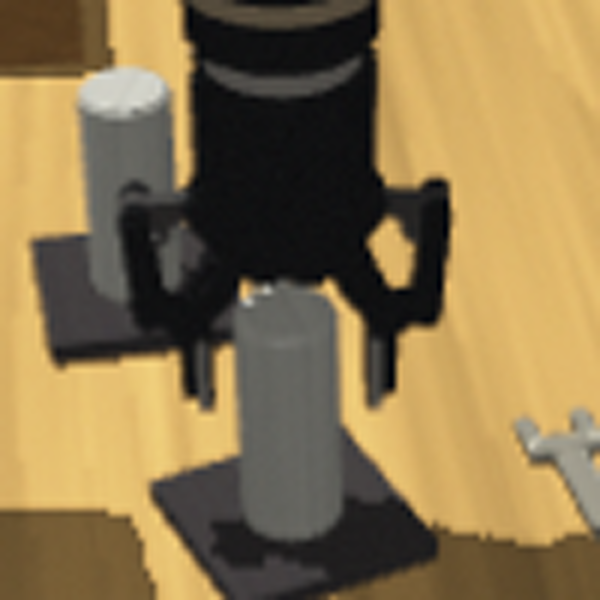

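View pics/w21.png

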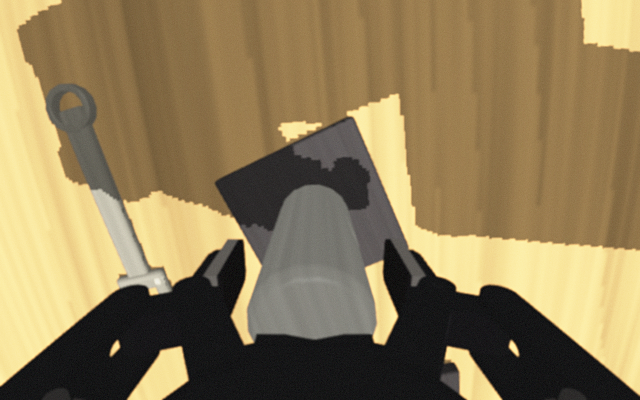

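```bash
python3 -m jog '[[0,0,0,0,80],[0,0,5,0,85],[0,0,15,0,85],[0,0,30,0,85],[0,0,55,0,85],[0,0,85,0,85],[0,0,115,0,85],[0,-30,140,0,85],[0,-65,150,0,85],[0,-100,150,0,85],[0,-130,150,0,85],[0,-130,150,0,85]]' 20
python3 - <<'E'
from h import *
c=grab('side','s22');im=cv2.imread('pics/s22.png');cv2.imwrite('pics/s22z.png',cv2.resize(im[90:190,250:350],None,fx=6,fy=6,interpolation=2));grab('wrist','w22');grab('top','t22')
E
```

```text
time: 20.6
ee_pos: [0.5117, -0.0082, 0.186]
tool_rot: [0.707, -0.034, -0.706, -0.033]
force: [0.4, -0.0, -0.0]
gripper_width: 0.997
```

View pics/s22.png

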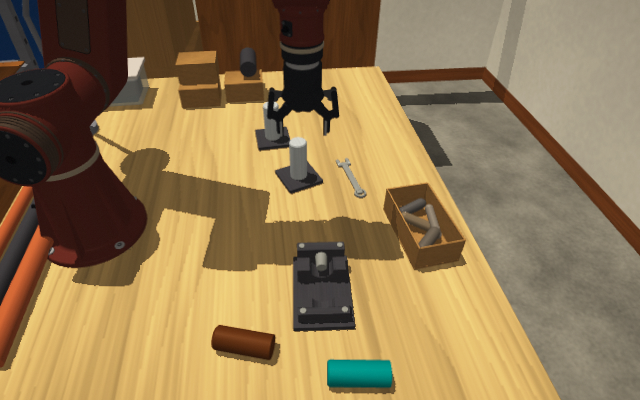

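View pics/t22.png

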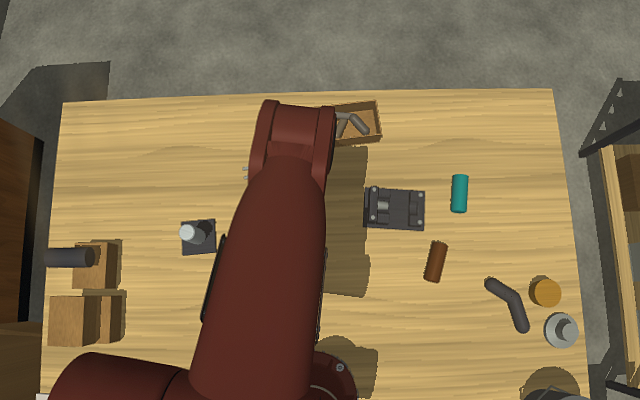

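Run:
```python
from h import *
s=load('s22');print(proj(s,[.511,.126,.122]).round(1),proj(s,[.511,.103,.012]).round(1),proj(s,[.511-.023,.126,.067]).round(1),proj(s,[.511+.023,.126,.067]).round(1))
```

```text
[297.3 141.2] [299.  180.2] [289.  159.2] [306.4 157.9]
```

View pics/s22z.png

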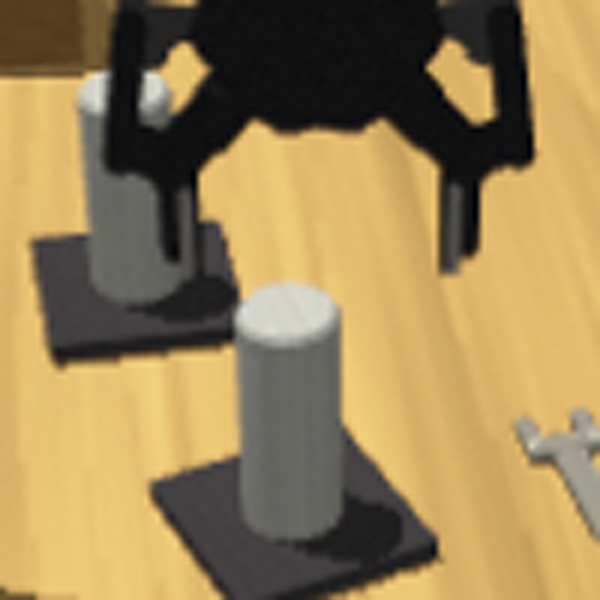

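```bash
python3 -c "
from station import workorder,monitor
print(monitor.read_state()['force']);print(workorder.close_job())"
```

```text
[ 0.41337022 -0.04066849 -1.00213853]
the job is handed in; nothing more can be done
None
```

The bowl is out of the mould and standing mouth down on the free post with its rim on the base plate. I handed the job in at about 21 s of the 45 s.

**Method:** I gripped the bowl near its closed end with 20 N and lifted, so it tilted against the core pin. I then drew it back off the pin clear of the low wall. I tilted it further against the pin tip, then turned it mouth down by pressing its rim against the outer face of the core plate. Finally I lowered it over the post, let go and moved the arm clear.

**Last checks:**
- The rim met the base plate with at most 33 N on the wrist while being pressed down. I eased this to about 6 N before opening the fingers, and the bowl settled about 1 mm or less as they opened.
- In the side view the rim and closed end lie within about 1 pixel of where a seated, upright bowl should be. The finished bowl looks undisturbed.
- The arm is clear of everything, with about 1 N on the wrist. The wrench, bin and look-alikes appear unmoved in the side view. The arm hid the post and most of the wrench from the top camera at the end.

**What disagreed or failed:**
- The finger tips appear to sit about 35–40 mm behind the reported TCP. Because of this the first grasp closed too high and slid up the bowl; I opened, went lower and gripped again.
- The closed-end edge in the wrist view did not match my geometry. I relied on the rim and the side view instead, and those agreed.

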